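# Feel out the release notch of the clay tub

## Robot

A 6-joint arm with a two-finger parallel gripper is mounted at the origin on the work surface. World frame = base frame: x ahead of the robot, y to its left, z up, the work surface at z = 0. Lengths are in m, angles in degrees, forces in N, time in s.
With the tool pointing down it reaches from about 0.35 to 0.875 m from the base axis. Payload 4.2 kg.
Tool frame: the origin (TCP) lies between the finger pads; the fingertips stand 25 mm ahead of it and the grasp point (between the pads) lies 6 mm ahead of it (r.tips_ahead is the distance from the TCP to the fingertips, in m); z points along the fingers, y is the direction in which the jaws open and shut (so a half turn about z gives the same grasp; the last joint's range is limited). The gripper opens to 87 mm and grips with 3 to 60 N. Pads are 19 mm wide; open, the fingers measure 117 mm over their backs; the gripper's body (75 mm by 190 mm) begins 51 mm behind the grasp point.
Start: joints at [82.54, 22.042, 0.453, 0, -68.411, -14.817], TCP at [0.237, 0.578, 0.248] pointing down, gripper open.
Joint ranges: [-179.83, 179.83], [-69.29, 118.12], [-61.27, 80.66], [-181.25, 117.63], [-171.15, -9.14], [-177.46, 177.46]. Speed limits (degrees/s): [159.86, 159.86, 180, 180, 180, 180].

## Interface

Orientations are given as a 3x3 rotation matrix whose columns are the frame's x, y, z axes.
In Python, from station import r, vision, finish_job gives the robot as it stands.
- The arm moves only by the shell command python3 -m jog 'ROWS'. ROWS is a JSON object of lists of equal length, an entry for each row: "rot": the turn, a rotation vector about the world's x, y, z in degrees, a list of three; "delta_pos": the shift along the world's x, y, z in mm, a list of three; "grip": the opening in per cent of the stroke, from 0 (shut) to 100 (fully open). A call has 1 to 10 rows; each row shifts and turns the commanded pose from where the row before left it; what a row does not reach is not made up. A row lasts 1/12 s, in which the tool goes at most 41.7 mm and 7.16 degrees, less where a joint would pass 70% of its speed; a pose out of reach is approached as far as the arm can. A call with a gripper value outside its range is refused whole. The fingers move at their own pace and stop on an object; the grip force is fixed at half the most. Time passes only in rows, so rows that do not move let the fingers close. It gives the time, the measured TCP pose, the force and the opening at its end, in the units of the state.
- r.sense(): the state, without advancing time (a new reading comes with each control period).
- vision.capture(name): name is "scene" or "top"; returns a dict with "frame" (480x640x3 uint8, red, green, blue), "K" (3x3 intrinsics, pixels), "xyz" and "orientation" of the camera in the world. Camera axes: x right, y up, looking along -z (the intrinsics and any distortion apply to the point x, -y, -z); pixel columns grow to the right and rows downward; lengths in m; the calibration is good to about 2 mm. A picture is of the moment at which its call begins. There is no depth.
- finish_job(): hands the job in, once; it reports no verdict.
The state is a dict: "time_s": time; "joints": joint angles; "joint_velocities": joint speeds; "effort": joint torques, N m; "tcp_pos": TCP position; "ee_rot": TCP orientation; "wrist_force": force on the tool from outside, world axes, zero at the start; "moment": the same for the moment, N m; "gripper_width": opening from 0.0 (shut) to 1.0 (fully open).
Only numpy, scipy, OpenCV 4.12 (cv2) and the standard library are available. Lean on these libraries where they do the work, as an engineer would, in place of code of your own. Each camera call takes 0.05 s, during which the arm holds its last target. There are 200 camera calls.

## Task

Open the round clay tub with the fingertips alone: put a fingertip on the wooden rim right above the tub's side handle, feel your way along the rim from there to the finger notch hidden somewhere in it, and press the wooden tongue in the notch all the way down so that the lid pops up and stays up. Do not touch the lid or its knob, leave the other things where they stand, and finish clear of everything.

Things in the scene. Friction and masses are not known exactly. Their poses are not given: they have to be found in the camera images.
- tub: Round grey clay tub, fixed to the table, 200 mm wide; origin at the centre of its underside, z up. A flat wooden collar forms its rim. A steel bar handle sticks out on the tub's -y side to 141 mm from the axis, 62 mm above the table. Tub and collar do not yield.
- rim_center (a point): Centre of the wooden rim, level with its flat top, 120 mm above the table, on the tub's axis. The rim is 41 mm wide: inner radius 66 mm, outer 107 mm. One notch is cut across it, between 60 and 300 degrees round from the handle; where is not reported: it must be felt (the fingertip loses contact over it) or seen. Its floor is of the same wood, a thin gap at each end.
- handle_rim (a point): Point on the top face of the wooden rim, right above the side handle, 88 mm from the tub's axis, 120 mm above the table: put the fingertip here first (within about 30 mm).
- tongue (a joint): Travel (m) of the tongue, the notch's floor. The notch: 8 mm deep, open to the outside, upright end walls, 58 mm long along the rim at 90 mm radius (43 at the inner edge). Tongue top 112 mm above the table at 0 as found, 104 mm at 0.008, fully down. Moves straight down from about 6 N (more if pushed fast), stays where left and, by a rocker, lifts the lid 1.5 times as far.
- lid: Round flat wooden lid of 62 mm radius, 8 mm thick, inside the collar, with a round knob (26 mm wide) in the middle whose top is 27 mm above the lid's underside. Origin at the centre of its underside: 102 mm above the table when shut (lid face 10 mm below the rim), 114 mm when fully up (face 2 mm above the rim). It moves straight up; which way it is turned means nothing. Not to be touched.
- jar: Bystander: grey glaze jar with white cap, 72 mm wide, 125 mm tall, standing; origin at the centre of its underside.
- cup: Bystander: open terracotta cup, 72 mm wide, 70 mm tall; origin at the centre of its underside.
- ring: Bystander: white plaster ring, 84 mm wide, 26 mm tall, lying flat; origin at the centre of its underside.
- brush: Bystander: brush lying flat on the table, along its x axis.

How it is judged (in metres and radians):
On the way, in this order (a step that is already met when the one before it is completed fails the run):
1. a fingertip touches the rim right above the handle, the tongue not yet pressed (contact force between the fingers and tub above 0.3 N and horizontal distance between the grasp point and handle_rim below 0.045 m and height (world z) of the grasp point above 0.12 m and value of joint tongue below 0.001 m), for 0.05 s.
2. the fingers press the tongue in the notch all the way down (contact force between the fingers and tub above 0.3 N and value of joint tongue above 0.007 m), for 0.02 s.
At the end, for the whole second after the job is handed in: The tongue is at least 6.8 mm down, the lid stands at least 10 mm above its shut position and at rest, and jar, cup, ring and brush are within 30 mm of where they were (value of joint tongue above 0.0068 m and z of lid in the frame of tub above 0.112 m and linear speed of lid below 0.01 m/s and distance of each of jar, cup, ring, brush from where it was at the start of the episode below 0.03 m); the robot touches nothing.
It fails at once if the lid or its knob is touched (contact force between any of the fingers, the arm and lid above 1 N).
It fails at once if a bystander is moved, lifted or carried (distance of any of jar, cup, ring, brush from where it was at the start of the episode above 0.03 m).
It also fails if it takes over 67 s, if anything falls off the work surface, if the arm or the gripper's body presses on something with over 40 N, if the wrist force passes 120 N, or if a joint passes its speed limit or range.

## Working session

There is one attempt and no reset: what is moved stays moved. The work goes in short steps, Python scripts to look and compute and a shell command to move; the robot and the scene stay as the last step left them, time stands still between calls to the robot, and variables do not carry over. Pictures are saved under pics/ and viewed, about 8 in all and at most 12, crops included, and the job is handed in when it is done.

```bash
mkdir -p pics; ls
python3 - <<'E'
from station import r,vision
import cv2,pickle
s=r.sense();print(s['time_s'],s['tcp_pos'],s['ee_rot'],s['wrist_force'])
for n in('scene','top'):
    c=vision.capture(n);pickle.dump(c,open(n+'.pkl','wb'));print(n,c['K'],c['xyz'],c['orientation'],[k for k in c])
    cv2.imwrite(f'pics/{n}0.png',c['frame'][:,:,::-1])
E
```

```text
pics
0.0 [0.2366671  0.5778616  0.24647608] [[ 9.25314983e-01 -3.79198674e-01 -7.40655023e-04]
 [-3.79199388e-01 -9.25312777e-01 -2.02220158e-03]
 [ 8.14786010e-05  2.15202935e-03 -9.99997681e-01]] [ 0.3379869  -0.73487607 -0.52453135]
scene [[464.91258586   0.         314.20021621]
 [  0.         464.91258586 243.66051519]
 [  0.           0.           1.        ]] [0.92105338 0.53950306 0.52586425] [[-0.83088453 -0.31887806  0.45601281]
 [ 0.55643593 -0.48078765  0.67765942]
 [ 0.00315461  0.81679864  0.57691423]] ['frame', 'K', 'xyz', 'orientation']
top [[590.95684212   0.         310.35126146]
 [  0.         590.95684212 232.60079401]
 [  0.           0.           1.        ]] [0.54632778 0.03962445 1.05664219] [[-0.01562919  0.99938397 -0.03142294]
 [-0.99977689 -0.01517331  0.01469463]
 [ 0.01420879  0.03164559  0.99939815]] ['frame', 'K', 'xyz', 'orientation']
```

View pics/top0.png

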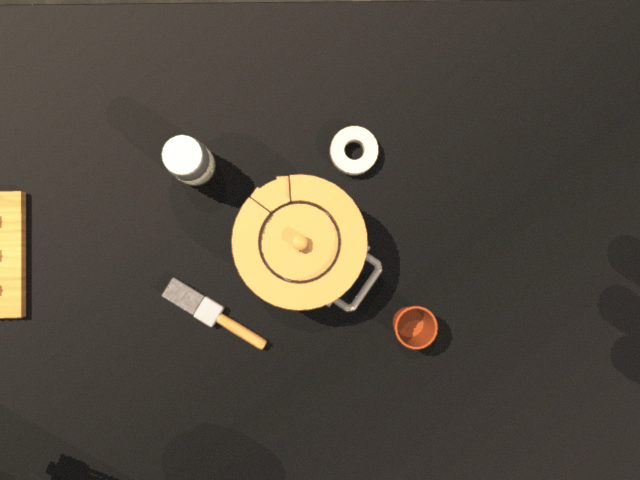

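View pics/scene0.png

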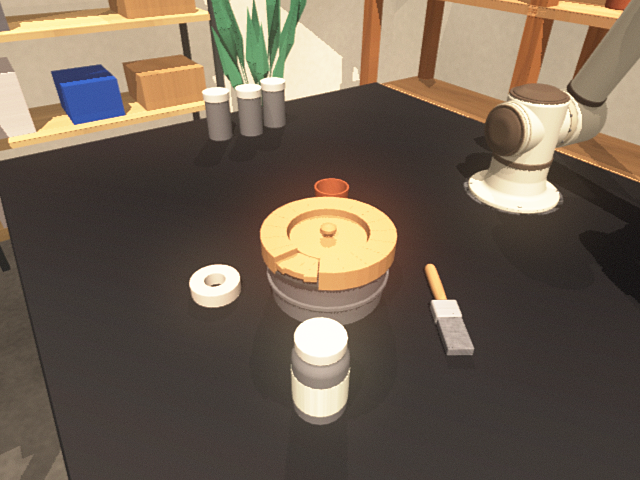

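The top view shows the rim centred near (300,242), the handle at about (365,285), and the notch at the upper left between edge lines near (258,203) and (284,188). The scene view confirms the notch at about (300,262). I'll enlarge it and compute positions.

```bash
cat > h.py <<'E'
import numpy as np,pickle
def px2w(c,u,v,z):
    K,R,t=c['K'],np.array(c['orientation']),np.array(c['xyz'])
    d=R@np.array([(u-K[0,2])/K[0,0],-(v-K[1,2])/K[1,1],-1]);return t+d*(z-t[2])/d[2]
def w2px(c,p):
    K,R,t=c['K'],np.array(c['orientation']),np.array(c['xyz'])
    q=R.T@(np.array(p)-t);q=q/-q[2];return K[0,0]*q[0]+K[0,2],-K[1,1]*q[1]+K[1,2]
E
python3 - <<'E'
import cv2,pickle,numpy as np
from h import *
c=pickle.load(open('top.pkl','rb'));f=c['frame']
hsv=cv2.cvtColor(f,cv2.COLOR_RGB2HSV)
m=((hsv[...,1]>90)&(hsv[...,2]>120)&(hsv[...,0]>12)&(hsv[...,0]<30)).astype('uint8');m[:, :200]=0;m[320:]=0
m=cv2.morphologyEx(m,cv2.MORPH_OPEN,np.ones((5,5)))
ct=max(cv2.findContours(m,0,1)[0],key=cv2.contourArea);h=cv2.convexHull(ct)[:,0]
W=np.array([px2w(c,*p,.12)[:2] for p in h])
(x,y),rad=cv2.minEnclosingCircle(W.astype('float32'))
A=np.c_[2*W,np.ones(len(W))];s=np.linalg.lstsq(A,(W**2).sum(1),rcond=None)[0];print('encl',x,y,rad,'ls',s[:2],(s[2]+s[:2]@s[:2])**.5)
for n,p,z in[('handle',(366,290),.062),('n1',(258,203),.12),('n2',(284,188),.12)]:
    w=px2w(c,*p,z)[:2]-s[:2];print(n,w,np.hypot(*w),np.degrees(np.arctan2(w[1],w[0])))
for n,p,z in[('jarcap',(182,154),.125),('ring',(354,151),.026),('cup',(416,327),.07)]:print(n,px2w(c,*p,z))
cv2.imwrite('pics/top_z.png',cv2.resize(f[160:325,220:400],None,fx=4,fy=3.6*4/3.6,interpolation=cv2.INTER_CUBIC)[:600,:,::-1])
E
```

```text
encl 0.5628957748413086 0.044173721224069595 0.10951055586338043 ls [0.56199161 0.04413893] 0.10832997690085686
handle [-0.08234688 -0.11118531] 0.13835888611073108 -126.52465760321736
n1 [0.06202429 0.06402973] 0.08914493090242787 45.91146605475591
n2 [0.08530579 0.02246923] 0.08821533033409219 14.756336479781892
jarcap [0.70287287 0.22667711 0.125     ]
ring [ 0.7208003  -0.05435308  0.026     ]
cup [ 0.41731225 -0.14847098  0.07      ]
```

View pics/top_z.png

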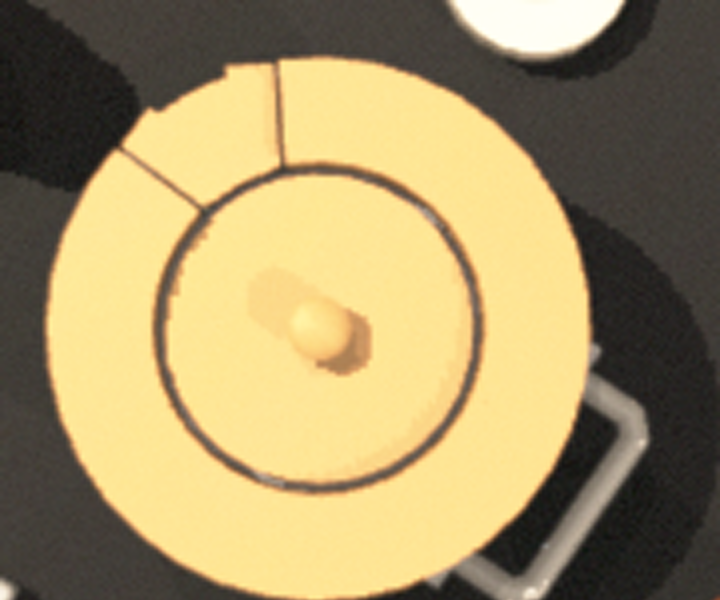

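```bash
python3 - <<'E'
import pickle,numpy as np
from h import *
c=pickle.load(open('top.pkl','rb'));C=np.array([.5625,.0442])
P=lambda x,y:(220+x/4-.4,160+y/4-.4)
for n,p,z in[('barL',(640,425),.062),('barR',(525,590),.062),('barmid',(582,507),.062),('nl_out',(120,148),.12),('nl_in',(205,212),.12),('nr_out',(277,62),.12),('nr_in',(284,168),.12),('bit1',(150,108),.112),('bit2',(225,70),.112)]:
    w=px2w(c,*P(*p),z)[:2]-C;print(n,w.round(4),np.hypot(*w).round(4),np.degrees(np.arctan2(w[1],w[0])).round(1))
for a in(-126,-100,-75,-50,-30,-10,0,10,28):
    print(a,(C+.088*np.array([np.cos(np.radians(a)),np.sin(np.radians(a))])).round(4))
E
Z='[0,0,0]'; python3 -m jog '{"rot":[[0,0,0],[0,0,0],[0,0,0],[0,0,0],[0,0,0],[0,0,0],[0,0,0],[0,0,0],[0,0,0],[0,0,0]],"delta_pos":[[14,-30,0],[14,-30,0],[14,-30,0],[14,-30,0],[14,-30,0],[14,-30,0],[14,-30,0],[14,-30,0],[14,-30,0],[14,-30,0]],"grip":[0,0,0,0,0,0,0,0,0,0]}'
```

```text
barL [-0.0427 -0.1349] 0.1415 -107.6
barR [-0.1111 -0.0852] 0.14 -142.5
barmid [-0.0767 -0.1098] 0.134 -124.9
nl_out [0.0719 0.0771] 0.1054 47.0
nl_in [0.046  0.0438] 0.0635 43.6
nr_out [0.1053 0.0144] 0.1062 7.8
nr_in [0.063  0.0122] 0.0642 11.0
bit1 [0.0885 0.0657] 0.1102 36.6
bit2 [0.1034 0.0354] 0.1093 18.9
-126 [ 0.5108 -0.027 ]
-100 [ 0.5472 -0.0425]
-75 [ 0.5853 -0.0408]
-50 [ 0.6191 -0.0232]
-30 [6.387e-01 2.000e-04]
-10 [0.6492 0.0289]
0 [0.6505 0.0442]
10 [0.6492 0.0595]
28 [0.6402 0.0855]
time_s: 0.93
tcp_pos: [0.377, 0.2766, 0.2473]
ee_rot: [[0.925, -0.379, -0.0], [-0.379, -0.925, -0.0], [-0.0, 0.0, -1.0]]
wrist_force: [-0.2, 0.7, -1.0]
gripper_width: 0.326
```

Notch runs from about 9° to 46° (centre 27.3°, matching its 58 mm); handle is at −125.5°. Next, move above handle_rim.

```bash
python3 -m jog '{"rot":[[0,0,0],[0,0,0],[0,0,0],[0,0,0],[0,0,0],[0,0,0],[0,0,0],[0,0,0],[0,0,0],[0,0,0]],"delta_pos":[[13,-30,0],[13,-30,0],[13,-30,0],[13,-30,0],[13,-30,0],[13,-30,0],[13,-30,0],[13,-30,0],[13,-30,0],[13,-30,0]],"grip":[0,0,0,0,0,0,0,0,0,0]}'
python3 -m jog '{"rot":[[0,0,0],[0,0,0],[0,0,0],[0,0,0],[0,0,0],[0,0,0],[0,0,0],[0,0,0],[0,0,0],[0,0,0]],"delta_pos":[[4,-4,-20],[0,0,-20],[0,0,-20],[0,0,-20],[0,0,-10],[0,0,-3],[0,0,0],[0,0,0],[0,0,0],[0,0,0]],"grip":[0,0,0,0,0,0,0,0,0,0]}'
python3 - <<'E'
from station import vision,r
import cv2
c=vision.capture('top');cv2.imwrite('pics/top1.png',cv2.resize(c['frame'][160:340,200:440],None,fx=3,fy=3)[:,:,::-1])
E
```

```text
time_s: 1.77
tcp_pos: [0.507, -0.0233, 0.2473]
ee_rot: [[0.925, -0.379, -0.001], [-0.379, -0.925, 0.0], [-0.001, 0.0, -1.0]]
wrist_force: [-0.2, 1.3, 0.4]
gripper_width: 0.003
time_s: 2.6
tcp_pos: [0.5115, -0.0254, 0.1557]
ee_rot: [[0.925, -0.379, 0.002], [-0.379, -0.925, 0.0], [0.002, -0.001, -1.0]]
wrist_force: [-0.2, -0.9, 0.6]
gripper_width: 0.003
```

View pics/top1.png

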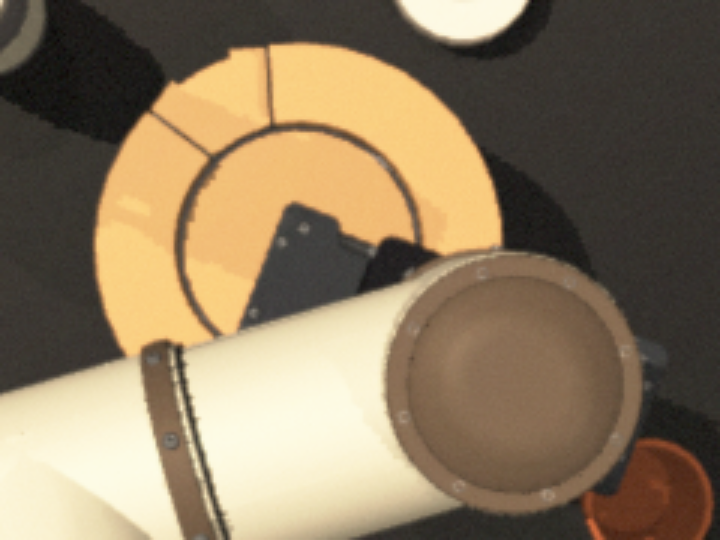

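The picture shows the arm over the handle side, with the gripper body clear of the cup and above the lid. The notch at the crop's upper left (~(215,100)) is still visible. Tips are about 11 mm above the rim, so I'll lower gently.

```bash
python3 -m jog '{"rot":[[0,0,0],[0,0,0],[0,0,0],[0,0,0],[0,0,0],[0,0,0],[0,0,0],[0,0,0],[0,0,0],[0,0,0]],"delta_pos":[[0,0,-2],[0,0,-2],[0,0,-2],[0,0,-1],[0,0,-1],[0,0,-0.5],[0,0,-0.5],[0,0,0],[0,0,0],[0,0,0]],"grip":[0,0,0,0,0,0,0,0,0,0]}'
python3 -m jog '{"rot":[[0,0,0],[0,0,0],[0,0,0],[0,0,0]],"delta_pos":[[0,0,-0.5],[0,0,-0.5],[0,0,0],[0,0,0]],"grip":[0,0,0,0]}'
python3 -m jog '{"rot":[[0,0,0],[0,0,0],[0,0,0],[0,0,0]],"delta_pos":[[0,0,-0.5],[0,0,-0.5],[0,0,0],[0,0,0]],"grip":[0,0,0,0]}'
```

```text
time_s: 3.48
tcp_pos: [0.5109, -0.0257, 0.1456]
ee_rot: [[0.925, -0.379, 0.0], [-0.379, -0.925, 0.0], [0.0, -0.0, -1.0]]
wrist_force: [-0.3, 0.1, 0.3]
gripper_width: 0.004
time_s: 3.82
tcp_pos: [0.511, -0.0256, 0.1454]
ee_rot: [[0.926, -0.379, 0.001], [-0.379, -0.926, -0.0], [0.001, -0.0, -1.0]]
wrist_force: [-2.3, 0.8, 5.3]
gripper_width: 0.01
time_s: 4.15
tcp_pos: [0.511, -0.0257, 0.1454]
ee_rot: [[0.926, -0.378, 0.001], [-0.378, -0.926, -0.0], [0.001, 0.0, -1.0]]
wrist_force: [-3.8, 1.1, 11.1]
gripper_width: 0.011
```

Contact at TCP z 0.1454, stiffness about 6 N/mm. Ease to about 5 N and slide counter‑clockwise.

```bash
python3 -m jog '{"rot":[[0,0,0],[0,0,-1],[0,0,-1],[0,0,-1],[0,0,-1],[0,0,-1],[0,0,-1],[0,0,-1],[0,0,-1],[0,0,-1]],"delta_pos":[[0,0,1],[3.8,-2.4,0],[3.8,-2.4,0],[3.8,-2.4,0],[3.8,-2.4,0],[4.2,-1.4,0],[4.2,-1.4,0],[4.2,-1.4,0],[4.2,-1.4,0],[4.2,-1,0]],"grip":[0,0,0,0,0,0,0,0,0,0]}'
```

```text
time_s: 4.98
tcp_pos: [0.5452, -0.0423, 0.1453]
ee_rot: [[0.854, -0.52, -0.005], [-0.52, -0.854, -0.001], [-0.004, 0.003, -1.0]]
wrist_force: [-8.2, 0.6, 10.3]
gripper_width: 0.003
```

```bash
python3 -m jog '{"rot":[[0,0,-1],[0,0,-1],[0,0,-1],[0,0,-1],[0,0,-1],[0,0,-1],[0,0,-1],[0,0,-1],[0,0,-1],[0,0,-1]],"delta_pos":[[7.6,-1.6,0.5],[7.7,-0.3,0],[7.7,0.3,0],[7.6,1,0],[7.5,1.7,0],[7.3,2.3,0],[7.1,2.9,0],[6.8,3.6,0],[6.5,4.1,0],[6.1,4.7,0]],"grip":[0,0,0,0,0,0,0,0,0,0]}'
```

```text
time_s: 5.82
tcp_pos: [0.6189, -0.0241, 0.1455]
ee_rot: [[0.75, -0.661, -0.002], [-0.661, -0.75, -0.002], [-0.0, 0.003, -1.0]]
wrist_force: [-2.9, -2.8, 6.2]
gripper_width: 0.004
```

```bash
python3 -m jog '{"rot":[[0,0,-2],[0,0,-2],[0,0,-2],[0,0,-2],[0,0,-2],[0,0,-2],[0,0,-2],[0,0,-2],[0,0,-2],[0,0,-2]],"delta_pos":[[4.5,4.1,0],[4.3,4.4,0],[3.9,4.7,0],[3.7,5,0],[3.2,5.2,0],[2.9,5.4,0],[2.5,5.6,0],[2.1,5.8,0],[1.7,5.9,0],[1.3,6,0]],"grip":[0,0,0,0,0,0,0,0,0,0]}'
```

```text
time_s: 6.65
tcp_pos: [0.6501, 0.0283, 0.1455]
ee_rot: [[0.479, -0.878, 0.001], [-0.878, -0.479, -0.001], [0.002, -0.0, -1.0]]
wrist_force: [-1.3, -2.1, 3.8]
gripper_width: 0.003
```

```bash
python3 -m jog '{"rot":[[0,0,0],[0,0,0],[0,0,0],[0,0,0],[0,0,0],[0,0,0]],"delta_pos":[[0.3,6,0],[0.2,6,0],[0,6,0],[-0.5,6,0],[-0.8,6,0],[0,0,0]],"grip":[0,0,0,0,0,0]}'
python3 -m jog '{"rot":[[0,0,0],[0,0,0],[0,0,0]],"delta_pos":[[-0.7,3,0],[-0.7,3,0],[0,0,0]],"grip":[0,0,0]}'
python3 -m jog '{"rot":[[0,0,0],[0,0,0],[0,0,0]],"delta_pos":[[-1,3,0],[-1,3,0],[0,0,0]],"grip":[0,0,0]}'
python3 -m jog '{"rot":[[0,0,0],[0,0,0],[0,0,0]],"delta_pos":[[-1.2,3,0],[-1.2,3,0],[0,0,0]],"grip":[0,0,0]}'
```

```text
time_s: 7.15
tcp_pos: [0.6484, 0.0604, 0.1451]
ee_rot: [[0.482, -0.876, 0.001], [-0.876, -0.482, 0.001], [-0.0, -0.001, -1.0]]
wrist_force: [-0.7, -0.0, 4.2]
gripper_width: 0.0
time_s: 7.4
tcp_pos: [0.6467, 0.0656, 0.1449]
ee_rot: [[0.481, -0.877, 0.0], [-0.877, -0.481, 0.0], [-0.0, -0.0, -1.0]]
wrist_force: [0.7, -0.2, 3.7]
gripper_width: 0.004
time_s: 7.65
tcp_pos: [0.6439, 0.0717, 0.144]
ee_rot: [[0.481, -0.877, -0.002], [-0.877, -0.481, 0.001], [-0.002, 0.002, -1.0]]
wrist_force: [0.6, -0.1, 0.6]
gripper_width: 0.009
time_s: 7.9
tcp_pos: [0.642, 0.0776, 0.1446]
ee_rot: [[0.481, -0.877, -0.001], [-0.877, -0.481, 0.0], [-0.001, 0.001, -1.0]]
wrist_force: [-0.2, 0.4, 0.1]
gripper_width: 0.006
```

Contact lost at about 18° (tip half-width past the edge at about 9°), which agrees with the vision. Centre over the notch and go down onto the tongue.

```bash
python3 -m jog '{"rot":[[0,0,0],[0,0,0],[0,0,0],[0,0,0],[0,0,0],[0,0,0],[0,0,0],[0,0,0],[0,0,0]],"delta_pos":[[-0.2,4,0],[-0.3,4,0],[0,0,-1.5],[0,0,-1.5],[0,0,-1.5],[0,0,-1],[0,0,-1],[0,0,0],[0,0,0]],"grip":[0,0,0,0,0,0,0,0,0]}'
python3 -m jog '{"rot":[[0,0,0],[0,0,0],[0,0,0],[0,0,0],[0,0,0],[0,0,0],[0,0,0]],"delta_pos":[[0,0,-0.5],[0,0,-0.5],[0,0,-0.5],[0,0,-0.5],[0,0,-0.5],[0,0,-0.5],[0,0,0]],"grip":[0,0,0,0,0,0,0]}'
```

```text
time_s: 8.65
tcp_pos: [0.642, 0.0848, 0.1385]
ee_rot: [[0.48, -0.877, -0.0], [-0.877, -0.48, -0.0], [0.0, 0.0, -1.0]]
wrist_force: [0.5, -0.7, -0.2]
gripper_width: 0.002
time_s: 9.23
tcp_pos: [0.6421, 0.0849, 0.1365]
ee_rot: [[0.481, -0.877, 0.001], [-0.877, -0.481, -0.0], [0.0, -0.001, -1.0]]
wrist_force: [-1.3, -0.5, 5.0]
gripper_width: 0.008
```

Tongue met at about 0.137, 8 mm below the rim as expected. Now press on down to about 0.129.

```bash
python3 -m jog '{"rot":[[0,0,0],[0,0,0],[0,0,0],[0,0,0],[0,0,0],[0,0,0],[0,0,0],[0,0,0],[0,0,0],[0,0,0]],"delta_pos":[[0,0,-0.7],[0,0,-0.7],[0,0,-0.7],[0,0,-0.7],[0,0,-0.7],[0,0,-0.7],[0,0,-0.7],[0,0,-0.7],[0,0,-0.7],[0,0,0]],"grip":[0,0,0,0,0,0,0,0,0,0]}'
python3 -m jog '{"rot":[[0,0,0],[0,0,0],[0,0,0],[0,0,0],[0,0,0]],"delta_pos":[[0,0,-0.7],[0,0,-0.7],[0,0,-0.7],[0,0,0],[0,0,0]],"grip":[0,0,0,0,0]}'
```

```text
time_s: 10.07
tcp_pos: [0.6421, 0.0849, 0.13]
ee_rot: [[0.481, -0.877, 0.001], [-0.877, -0.481, -0.0], [0.0, -0.001, -1.0]]
wrist_force: [-1.8, -0.9, 4.5]
gripper_width: 0.004
time_s: 10.48
tcp_pos: [0.6422, 0.0849, 0.1293]
ee_rot: [[0.481, -0.877, 0.001], [-0.877, -0.481, -0.0], [0.001, -0.001, -1.0]]
wrist_force: [-3.8, 0.3, 10.6]
gripper_width: 0.002
```

```bash
python3 -m jog '{"rot":[[0,0,0],[0,0,0],[0,0,0],[0,0,0],[0,0,0]],"delta_pos":[[0,0,-0.8],[0,0,-0.8],[0,0,0],[0,0,0],[0,0,0]],"grip":[0,0,0,0,0]}'
python3 -m jog '{"rot":[[0,0,0],[0,0,0],[0,0,0],[0,0,0],[0,0,0],[0,0,0],[0,0,0],[0,0,0],[0,0,0],[0,0,0]],"delta_pos":[[0,0,5],[0,0,10],[0,0,15],[0,0,20],[0,0,30],[0,0,30],[-5,30,10],[-10,38,0],[-10,38,0],[-10,38,0]],"grip":[0,0,0,0,0,0,0,0,0,0]}'
python3 -m jog '{"rot":[[0,0,0],[0,0,0],[0,0,0],[0,0,0],[0,0,0],[0,0,0],[0,0,0],[0,0,0]],"delta_pos":[[-30,25,0],[-30,25,0],[-30,25,0],[-30,25,0],[-30,25,0],[-30,25,0],[0,0,0],[0,0,0]],"grip":[0,0,0,0,0,0,0,0]}'
python3 - <<'E'
from station import vision,r
import cv2,numpy as np
a=vision.capture('top')['frame'];b=vision.capture('scene')['frame']
cv2.imwrite('pics/end.png',np.hstack([cv2.resize(a,(400,300)),cv2.resize(b[140:380,180:500],(400,300))])[:,:,::-1])
cv2.imwrite('pics/endtop.png',cv2.resize(a[120:360,140:460],(800,600))[:,:,::-1]);print(r.sense()['time_s'])
E
```

```text
time_s: 10.9
tcp_pos: [0.6423, 0.0849, 0.1291]
ee_rot: [[0.482, -0.876, 0.002], [-0.876, -0.482, -0.0], [0.001, -0.002, -1.0]]
wrist_force: [-6.1, 0.2, 15.1]
gripper_width: 0.003
time_s: 11.73
tcp_pos: [0.6066, 0.2301, 0.2458]
ee_rot: [[0.479, -0.878, 0.0], [-0.878, -0.479, 0.001], [-0.0, -0.001, -1.0]]
wrist_force: [0.1, -0.3, -0.3]
gripper_width: 0.006
time_s: 12.4
tcp_pos: [0.4255, 0.3804, 0.2456]
ee_rot: [[0.484, -0.875, 0.0], [-0.875, -0.484, 0.0], [-0.0, -0.0, -1.0]]
wrist_force: [1.1, -0.9, -0.8]
gripper_width: 0.008
12.5
```

View pics/end.png

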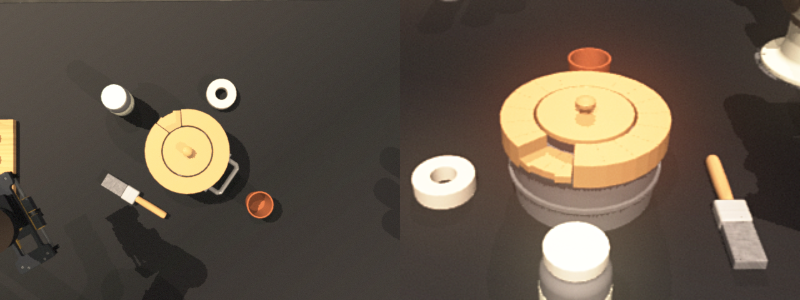

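The lid now stands just proud of the rim, at right panel (585,115). The tongue is deep in the notch at (550,160), the bystanders haven't moved, and the arm is clear.

```bash
python3 -c "
from station import r,finish_job
s=r.sense();print(s['time_s'],s['wrist_force'],s['joint_velocities']);print(finish_job())"
```

```text
12.5 [ 0.35722182  0.32533138 -0.3955242 ] [-1.58646391  0.21738006  0.02463049 -0.01350996 -0.02012236 -0.04424621]
the job is handed in; nothing more can be done
None
```

The lid is up and the job is handed in at 12.5 s. The hand-in reports no verdict.

- **Rim:** With the gripper shut, I touched the rim above the handle (5–11 N) at TCP z 0.1454. I then slid counter-clockwise along it with 4–10 N of contact at each check.
- **Notch:** Contact was lost at about 18° from the world x axis. That fits the notch seen in the top picture, running from about 9° to 46°.
- **Tongue:** I centred over the notch, met the tongue about 8 mm below the rim, and pressed it to a hard stop. The stop was at TCP z 0.1291, 16.3 mm below the rim height, with 15 N.
- **After backing off:** The last pictures show the lid standing just above the rim and the tongue still down. Jar, cup, ring and brush look unmoved, and the arm is clear with the wrist force near zero. I checked the lid height and the bystanders only by eye.

No check failed. The one oddity was the rim contact reaching about 10 N early in the slide, more than the 5 N I aimed for, so I raised the arm 0.5 mm. The arm was still settling slightly (joint 1 at about 1.6 °/s) when I handed in.

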